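Load the sanding blocks into the numbered bays

TASK

The three docks on the bench are numbered by the pins on their back stops: one, two and three. Slide each sanding block along the table into the bay it lies in front of, fully home until the sprung catch snaps out behind it: first bay one, then two, then three. Leave the blocks lying flat, and leave the other things on the bench where they are.

Things in the scene. Friction and masses are not known exactly. Their poses are not given: they have to be found in the camera images.
- bay_1: Bay 1: fixed U-shaped wooden dock, 217x110x40 mm, one domed pin (bright, 19 mm) on its dark back stop. Origin on the table, on the centre line; +x into the bay, +y to the catch side. No floor. Cheeks 34 mm high, inner faces y -31 and +33, flared at the mouth (x -68 to -113) to 88 wide; back stop face x +73. Steel strips over the cheeks (x 2 to 72, from 34 mm up) leave a 50 mm slot, so a block only slides in.
- home_1 (a point): Where the centre of the block is when it rests on the back stop of bay 1: x +29.5 mm, 14.5 mm up, in the bay's frame; the block's tail is then at x -14 mm. Axes as the bay's.
- catch_1 (a joint): Steel catch of bay 1, rad, on a pin at x -62, y +38 mm. 0: sprung out, tip at x -22, y +17 mm, 5 to 27 mm high, pointing at the back stop. A passing block presses it aside (to about 0.35; 3 to 6 N of push); it snaps back to 0 behind the tail near the end of the block's travel, and the block can then come back about 9 mm at most. A pushing finger has y -31 to +17 mm free beside it.
- block_1_center (a point): Centre (half-way up) of the loose cork sanding block before the mouth of bay 1: 57 wide (its x), 87 long (its y), 29 high, about 0.1 kg. All three are alike. Its long axis points into the bay, up to 0.13 rad askew and 11 mm off the bay's centre line.
- bay_2: Bay 2: fixed U-shaped wooden dock, 217x110x40 mm, two domed pins (bright, 19 mm) on its dark back stop. Origin on the table, on the centre line; +x into the bay, +y to the catch side. No floor. Cheeks 34 mm high, inner faces y -31 and +33, flared at the mouth (x -68 to -113) to 88 wide; back stop face x +73. Steel strips over the cheeks (x 2 to 72, from 34 mm up) leave a 50 mm slot, so a block only slides in.
- home_2 (a point): Where the centre of the block is when it rests on the back stop of bay 2: x +29.5 mm, 14.5 mm up, in the bay's frame; the block's tail is then at x -14 mm. Axes as the bay's.
- catch_2 (a joint): Steel catch of bay 2, rad, on a pin at x -62, y +38 mm. 0: sprung out, tip at x -22, y +17 mm, 5 to 27 mm high, pointing at the back stop. A passing block presses it aside (to about 0.35; 3 to 6 N of push); it snaps back to 0 behind the tail near the end of the block's travel, and the block can then come back about 9 mm at most. A pushing finger has y -31 to +17 mm free beside it.
- block_2_center (a point): Centre (half-way up) of the loose cork sanding block before the mouth of bay 2: 57 wide (its x), 87 long (its y), 29 high, about 0.1 kg. All three are alike. Its long axis points into the bay, up to 0.13 rad askew and 11 mm off the bay's centre line.
- bay_3: Bay 3: fixed U-shaped wooden dock, 217x110x40 mm, three domed pins (bright, 19 mm) on its dark back stop. Origin on the table, on the centre line; +x into the bay, +y to the catch side. No floor. Cheeks 34 mm high, inner faces y -31 and +33, flared at the mouth (x -68 to -113) to 88 wide; back stop face x +73. Steel strips over the cheeks (x 2 to 72, from 34 mm up) leave a 50 mm slot, so a block only slides in.
- home_3 (a point): Where the centre of the block is when it rests on the back stop of bay 3: x +29.5 mm, 14.5 mm up, in the bay's frame; the block's tail is then at x -14 mm. Axes as the bay's.
- catch_3 (a joint): Steel catch of bay 3, rad, on a pin at x -62, y +38 mm. 0: sprung out, tip at x -22, y +17 mm, 5 to 27 mm high, pointing at the back stop. A passing block presses it aside (to about 0.35; 3 to 6 N of push); it snaps back to 0 behind the tail near the end of the block's travel, and the block can then come back about 9 mm at most. A pushing finger has y -31 to +17 mm free beside it.
- block_3_center (a point): Centre (half-way up) of the loose cork sanding block before the mouth of bay 3: 57 wide (its x), 87 long (its y), 29 high, about 0.1 kg. All three are alike. Its long axis points into the bay, up to 0.13 rad askew and 11 mm off the bay's centre line.
- stone: Bystander: grey wedge-shaped slip stone, 41x100x15 mm, lying between two bays; origin at the centre of its underside.
- scrap: Bystander: reddish timber offcut, 35x85x18 mm, lying between two bays; origin at the centre of its underside.
Mind the look-alikes: they are no part of the job. Leave any grey or turquoise look-alike of the part that bears block_1_center alone.

How it is judged:
On the way, in this order (a step that is already met when the one before it is completed fails the run):
1. the block is home in bay 1 and the catch has sprung out behind it (x of block_1_center in the frame of bay_1 between 0.018 and 0.034 m and y of block_1_center in the frame of bay_1 between -0.009 and 0.009 m and height (world z) of block_1_center below 0.022 m and value of joint catch_1 below 0.07 rad), for 0.2 s.
2. the block is home in bay 2 and the catch has sprung out behind it (x of block_2_center in the frame of bay_2 between 0.018 and 0.034 m and y of block_2_center in the frame of bay_2 between -0.009 and 0.009 m and height (world z) of block_2_center below 0.022 m and value of joint catch_2 below 0.07 rad), for 0.2 s.
3. the block is home in bay 3 and the catch has sprung out behind it (x of block_3_center in the frame of bay_3 between 0.018 and 0.034 m and y of block_3_center in the frame of bay_3 between -0.009 and 0.009 m and height (world z) of block_3_center below 0.022 m and value of joint catch_3 below 0.07 rad), for 0.2 s.
At the end, for the whole second after the job is handed in: Each block lies at rest, flat in its own bay, its centre 18 to 34 mm past the bay's origin along x (29.5 mm is against the back stop) and within 9 mm of the centre line, and each catch is back out behind its block (within 0.07 rad of 0) (all of step 1 and all of step 2 and all of step 3 and linear speed of each of block_1, block_2, block_3 below 0.02 m/s); the robot touches nothing.
It fails at once if the slip stone or the timber offcut between the bays is moved by more than 20 mm (distance of any of stone, scrap from where it was at the start of the episode above 0.02 m).
It fails at once if bay 2 is filled before bay 1 (x of block_2_center in the frame of bay_2 above 0.018 m and x of block_1_center in the frame of bay_1 below 0.018 m).
It fails at once if bay 3 is filled before bay 2 (x of block_3_center in the frame of bay_3 above 0.018 m and x of block_2_center in the frame of bay_2 below 0.018 m).
It also fails if it takes over 67 s, if anything falls off the work surface, if the arm or the gripper's body presses on something with over 40 N, if the wrist force passes 120 N, or if a joint passes its speed limit or range.

ROBOT

A 6-joint arm with a two-finger parallel gripper is mounted at the origin on a cart in front of the work surface, level with it; the furniture and walls round the work are solid. World frame = base frame: x ahead of the robot, y to its left, z up, the work surface at z = 0. Lengths are in m, angles in rad, forces in N, time in s.
With the tool pointing down it reaches from about 0.275 to 0.85 m from the base axis. Payload 19 kg.
Tool frame: the origin (TCP) lies midway between the tips of the shut fingers; the grasp point (between the pads) lies 19 mm behind it (arm.tcp_to_grasp is the distance from the TCP to the grasp point, in m); z points along the fingers, y is the direction in which the jaws open and shut (so a half turn about z gives the same grasp; the last joint's range is limited). The gripper opens to 85 mm and grips with 20 to 120 N. Pads are 22 mm wide; open, the fingers measure 114 mm over their backs; the gripper's body (76 mm by 85 mm) begins 54 mm behind the grasp point. The pads swing forward as they close: fully open they stand 13 mm farther back than shut.
Start: joints at [1.123, 0.15, 1.437, -0, 1.554, -0.134], TCP at [0.177, 0.547, 0.231] pointing down, gripper open.
Joint ranges: [-2.8, 2.8], [-0.68, 2.1], [0.12, 2.68], [-1.39, 4.53], [0.16, 2.79], [-2.81, 2.81]. Speed limits (rad/s): [1.89, 1.89, 2.22, 3.01, 3.01, 3.01].

INTERFACE

Orientations are given as a unit quaternion [x, y, z, w].
In Python, from cell import arm gives the robot as it stands.
- The arm moves only by the tool move_arm, never from a script. Its argument "deltas" is a list of rows, each a list of 7 numbers: the shift along the tool's x, y, z scaled (see below), then the turn, a rotation vector about the tool's x, y, z scaled (see below), then the opening, from 0 (shut) to 1 (fully open). A call has 1 to 20 rows; each row is the pose to reach, as a shift and turn from the pose commanded when the call began, along the tool's axes at that moment, turning the shorter way round; what a row does not reach only later rows make up. The controller multiplies each number of a shift by 250 mm and each number of a turn by pi rad. A row lasts 1/10 s, in which the tool goes at most 50 mm and 8.59 degrees, less where a joint would pass 70% of its speed; a pose out of reach is approached as far as the arm can. A call with a number of a shift or a turn outside -1 to 1 is refused whole. A call with a gripper value outside its range is refused whole. The fingers move at their own pace and stop on an object; "squeeze" is the grip in N (left out, the last holds). Time passes only in rows, so rows that repeat a pose let the fingers close. It gives the time, the measured TCP pose, the force and the opening at its end, in the units of the state.
- arm.observe(): the state, without advancing time (a new reading comes with each control period).
- arm.read_camera(name): name is "side" or "top"; returns a dict with "img" (480x640x3 uint8, red, green, blue), "K" (3x3 intrinsics, pixels), "dist_coeffs" ([k1, k2, p1, p2, k3] as OpenCV has them; the pictures are not rectified), "xyz" and "orientation" of the camera in the world. Camera axes: x right, y up, looking along -z (the intrinsics and any distortion apply to the point x, -y, -z); pixel columns grow to the right and rows downward; lengths in m; the calibration is good to about 2 mm. A picture is of the moment at which its call begins. There is no depth.
- arm.finish_job(): hands the job in, once; it reports no verdict.
The state is a dict: "time_s": time; "qpos": joint angles; "dq": joint speeds; "joint_efforts": joint torques, N m; "eef_pos": TCP position; "tcp_rot": TCP orientation; "wrist_force": force on the tool from outside, world axes, zero at the start; "moment": the same for the moment, N m; "opening": opening from 0.0 (shut) to 1.0 (fully open).
Only numpy, scipy, OpenCV 4.12 (cv2) and the standard library are available. Lean on these libraries where they do the work, as an engineer would, in place of code of your own. Each camera call takes 0.05 s, during which the arm holds its last target.

## Working session

There is one attempt and no reset: what is moved stays moved. The work goes in short steps, Python scripts to look and compute and a tool call to move; the robot and the scene stay as the last step left them, time stands still between calls to the robot, and variables do not carry over. Pictures are saved under pics/ and viewed, and the job is handed in when it is done.

Besides the shell and the picture viewer there is one more tool, called after "Request:" by a JSON object that holds its "op" and its "data", one argument or row to a line. move_arm: Moves the arm, as the interface text tells. Shifts and turns lie within -1 to 1; 1 stands for 250 mm of shift or pi rad of turn. Its arguments: {"type":"object","properties":{"deltas":{"type":"array"},"squeeze":{"type":"number"}},"required":["deltas"]}

```bash
mkdir -p pics; ls
python3 - <<'E'
from cell import arm
import cv2,json
import numpy as np
s=arm.observe();print({k:np.round(v,3).tolist() for k,v in s.items()})
for n in("top","side"):
    c=arm.read_camera(n);cv2.imwrite(f"pics/{n}0.png",c["img"][:,:,::-1])
    print(n,c["K"],c["dist_coeffs"],c["xyz"],c["orientation"])
E
```

```text
pics
{'time_s': 0.0, 'qpos': [1.123, 0.151, 1.438, -0.0, 1.554, -0.134], 'dq': [0.002, 0.0, -0.002, -0.0, 0.001, -0.001], 'joint_efforts': [0.003, -71.305, -57.088, 0.0, 0.009, 0.0], 'eef_pos': [0.177, 0.547, 0.231], 'tcp_rot': [0.156, 0.988, -0.001, -0.0], 'wrist_force': [0.927, -0.454, -0.291], 'moment': [0.025, 0.014, 0.028], 'opening': 1.0}
top [[473.70315799   0.         322.09664608]
 [  0.         473.70315799 244.12856563]
 [  0.           0.           1.        ]] [-0.112501  0.        0.        0.        0.      ] [0.39386394 0.01075957 0.92315362] [ 0.04360471 -0.0484912  -0.69976409  0.71139121]
side [[527.03882212   0.         323.47861385]
 [  0.         527.03882212 239.09669942]
 [  0.           0.           1.        ]] [-0.01006523  0.          0.          0.          0.        ] [ 0.43404685 -1.00318088  0.47454401] [ 0.55866114 -0.01113521 -0.03580352  0.82854803]
```

View pics/top0.png

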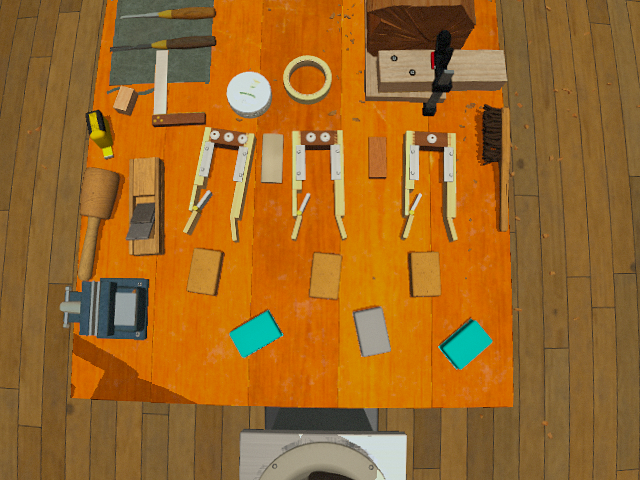

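View pics/side0.png

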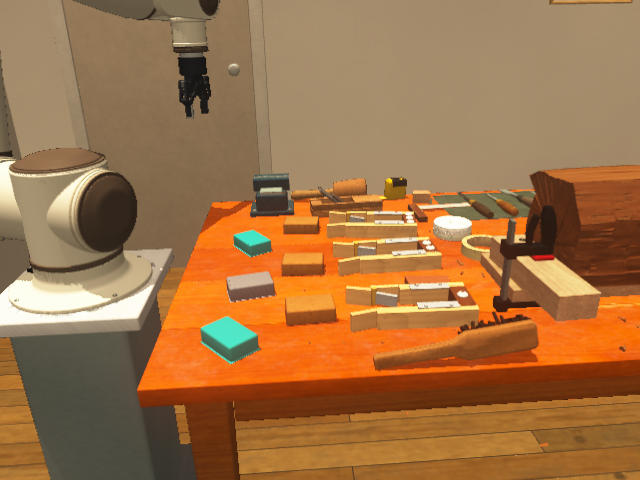

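Top view: the bays, by their pins, are bay 1 at (431,185), bay 2 at (318,185) and bay 3 at (220,180). The candidates for the blocks are cork at (425,274), (325,276) and (206,272), turquoise at (256,334) and (466,344), and grey at (372,331). I choose the three cork ones, which lie in front of the mouths. Next come close crops.

Run:
```python
import cv2
im=cv2.imread("pics/top0.png")
for i,(x,y) in {1:(380,120),2:(268,120),3:(165,115)}.items():
    c=im[y:y+190,x:x+110]
    cv2.imwrite(f"pics/c{i}.png",cv2.resize(c,None,fx=3.15,fy=3.15,interpolation=cv2.INTER_CUBIC))
a=[cv2.imread(f"pics/c{i}.png") for i in(3,2,1)]
b=cv2.hconcat(a);print(b.shape)
import numpy as np
# two pics at 4x: blocks & bays
for n,(x,y,w,h) in {"bays":(175,115,290,130),"blocks":(180,235,270,75)}.items():
    f=800/w
    cv2.imwrite(f"pics/{n}.png",cv2.resize(im[y:y+h,x:x+w],None,fx=f,fy=f,interpolation=cv2.INTER_CUBIC))
```

```text
(598, 1038, 3)
```

View pics/c1.png

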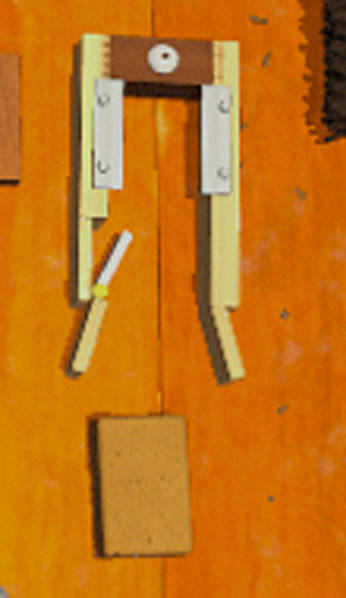

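View pics/c2.png

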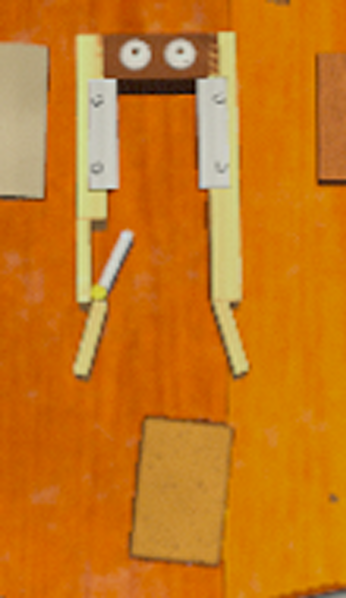

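View pics/c3.png

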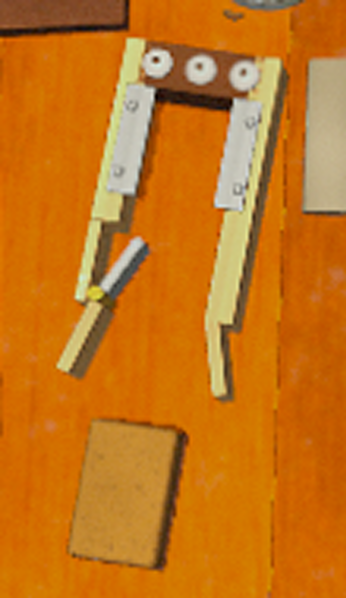

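Each crop shows a cork block before its own bay, with the catch on the left cheek (+y). I read the pixel corners off them for a fit.

```bash
cat > h.py <<'E'
import numpy as np, cv2
from scipy.spatial.transform import Rotation as R
from scipy.optimize import least_squares
def proj(c,P):
    Rm=R.from_quat(c["orientation"]).as_matrix(); p=(np.atleast_2d(P)-c["xyz"])@Rm
    p=p*[1,-1,-1]
    return cv2.projectPoints(p,np.zeros(3),np.zeros(3),np.array(c["K"]),np.array(c["dist_coeffs"]))[0][:,0]
def fit(c,model,px,x0):
    model=np.array(model)/1000
    def W(v):
        cs,sn=np.cos(v[2]),np.sin(v[2]); m=model
        return np.c_[v[0]+cs*m[:,0]-sn*m[:,1],v[1]+sn*m[:,0]+cs*m[:,1],m[:,2]]
    f=lambda v:(proj(c,W(v))-px).ravel()
    r=least_squares(f,x0,loss="soft_l1"); return r.x,f(r.x).reshape(-1,2)
BAY=[(72,26,36),(2,26,36),(72,-24,36),(2,-24,36),(-113,45,34),(-113,-43,34),(-68,-31,34),(-62,38,36)]
BLK=[(43.5,28.5,29),(43.5,-28.5,29),(-43.5,-28.5,29),(-43.5,28.5,29)]
E
python3 - <<'E'
from h import *
from cell import arm
c=arm.read_camera("top")
off={1:(380,120),2:(268,120),3:(165,115)}
bay={1:[(123,82),(121,188),(201,86),(202,192),(83,374),(225,381),(212,306),(99,291)],
2:[(117,82),(117,188),(198,80),(198,187),(87,377),(233,376),(212,300),(98,293)],
3:[(155,88),(136,194),(232,98),(215,207),(70,372),(213,396),(206,321),(96,293)]}
blk={1:[(97,418),(184,416),(191,553),(105,556)],2:[(145,417),(233,426),(220,565),(131,556)],3:[(93,421),(183,429),(160,568),(69,553)]}
for i in off:
    g=lambda a:(np.array(a)+.5)/3.15-.5+off[i]
    b,r=fit(c,BAY,g(bay[i]),[.55,0,0]); k,r2=fit(c,BLK,g(blk[i]),[.4,0,0])
    print(i,"bay",b.round(4),"\n",r.round(1).tolist(),"\n blk",k.round(4),r2.round(1).tolist())
    d=k[:2]-b[:2];cs,sn=np.cos(b[2]),np.sin(b[2]);print(" blk in bay",d@[cs,sn],d@[-sn,cs],k[2]-b[2])
    for nm,p in(("tailstart",(-175,0)),("home tail",(-14,0))):print(nm,b[:2]+np.array([[cs,-sn],[sn,cs]])@np.array(p)/1000)
E
```

```text
1 bay [ 0.6363 -0.2043 -0.0384] 
 [[-0.0, -0.4], [-0.1, 0.4], [0.3, 0.0], [-0.4, 0.7], [0.4, -0.5], [0.8, -0.1], [-0.8, 0.3], [-0.1, -0.3]] 
 blk [ 0.4577 -0.1922  0.0469] [[-0.9, -0.9], [0.8, -1.2], [1.3, 0.9], [-1.1, 1.0]]
 blk in bay -0.17893552674011803 0.005191995141549188 0.0853753313140514
tailstart [ 0.46142111 -0.19755674]
home tail [ 0.62230219 -0.20374374]
2 bay [0.6333 0.0147 0.0274] 
 [[-0.1, -0.6], [0.1, 0.5], [-0.2, -0.2], [0.3, 0.6], [-0.0, -0.2], [0.0, -0.3], [0.0, 0.5], [0.0, -0.2]] 
 blk [ 0.4517 -0.0019 -0.0865] [[-0.8, -0.9], [1.1, -0.7], [0.8, 0.9], [-1.2, 0.7]]
 blk in bay -0.18200064765054005 -0.011632240342188557 -0.11399672759307672
tailstart [0.45835861 0.00989277]
home tail [0.61929797 0.01431115]
3 bay [ 0.633   0.2045 -0.1323] 
 [[0.2, -0.1], [-0.4, 0.4], [0.7, 0.1], [-0.3, -0.2], [0.2, 0.6], [-0.2, -0.3], [-0.1, -0.4], [0.1, 0.1]] 
 blk [ 0.4563  0.2278 -0.1241] [[-0.2, -2.1], [0.3, -0.5], [0.1, 0.7], [-0.3, 1.1]]
 blk in bay -0.17824575196327927 -0.0002467674558742671 0.008112558186029725
tailstart [0.45953347 0.22757598]
home tail [0.61912751 0.20634527]
```

```bash
cat >> h.py <<'E'
BP={1:(.6363,-.2043,-.0384),2:(.6333,.0147,.0274),3:(.633,.2045,-.1323)}
KP={1:(.4577,-.1922,.0469),2:(.4517,-.0019,-.0865),3:(.4563,.2278,-.1241)}
def at(p,x,y):
    return p[0]+np.cos(p[2])*x-np.sin(p[2])*y, p[1]+np.sin(p[2])*x+np.cos(p[2])*y
def tgt(p,x,y,z): return (*at(p,x/1000,y/1000),z/1000,p[2])
def rows(targets,pose=None):
    "rows from pose (x,y,z,psi) or the measured one"
    from cell import arm
    if pose is None:
        s=arm.observe(); p0=np.array(s["eef_pos"]); r0=R.from_quat(s["tcp_rot"])
    else: p0=np.array(pose[:3]); r0=down(pose[3])
    for t in targets:
        d=r0.inv().apply(np.array(t[:3])-p0)/.25; w=(r0.inv()*down(t[3])).as_rotvec()/np.pi
        print(np.r_[d,w].round(4).tolist())
def down(psi):
    c,s=np.cos(psi),np.sin(psi)
    return R.from_matrix(np.array([[-c,-s,0],[-s,c,0],[0,0,-1]]).T)  if 0 else R.from_matrix(np.array([[-c,-s,0],[-s,c,0],[0,0,-1.]]))
E
python3 - <<'E'
from h import *
print(down(-.313).as_quat())
rows([tgt(KP[1],-29.5,0,100),tgt(KP[1],-29.5,0,5)])
E
```

```text
[0.15586194 0.98777885 0.         0.        ]
[-1.8684, -2.5067, 0.5254, -0.0003, -0.0001, -0.1148]
[-1.8684, -2.5063, 0.9054, -0.0003, -0.0001, -0.1148]
```

Request:
{"op": "move_arm", "data": {
  "deltas": [
    [-0.75, -1.0, 0.15, 0, 0, -0.1148, 1],
    [-0.75, -1.0, 0.15, 0, 0, -0.1148, 1],
    [-0.75, -1.0, 0.15, 0, 0, -0.1148, 1],
    [-0.75, -1.0, 0.15, 0, 0, -0.1148, 1],
    [-0.75, -1.0, 0.15, 0, 0, -0.1148, 1],
    [-0.75, -1.0, 0.15, 0, 0, -0.1148, 1],
    [-0.75, -1.0, 0.15, 0, 0, -0.1148, 1]
  ]
}}

```text
time_s: 0.85
eef_pos: [0.279, 0.2482, 0.1933]
tcp_rot: [-0.022, 1.0, -0.0, 0.0]
wrist_force: [0.4, 0.2, 0.4]
opening: 0.997
```

Run:
```python
from h import *
rows([tgt(KP[1],-29.5,0,100),tgt(KP[1],-29.5,0,5)])
```

```text
[-0.5173, -1.7916, 0.3747, -0.0003, 0.0, -0.0007]
[-0.5173, -1.7913, 0.7547, -0.0003, 0.0, -0.0007]
```

Request:
{"op": "move_arm", "data": {
  "deltas": [
    [-0.28, -0.95, 0.1, 0, 0, 0, 1],
    [-0.28, -0.95, 0.1, 0, 0, 0, 1],
    [-0.28, -0.95, 0.1, 0, 0, 0, 1],
    [-0.28, -0.95, 0.1, 0, 0, 0, 1],
    [-0.28, -0.95, 0.1, 0, 0, 0, 1],
    [-0.28, -0.95, 0.1, 0, 0, 0, 1]
  ]
}}

```text
time_s: 1.45
eef_pos: [0.3602, 0.0135, 0.1683]
tcp_rot: [-0.021, 1.0, -0.0, -0.0]
wrist_force: [-0.0, 1.3, 0.0]
opening: 1.003
```

Run:
```python
from h import *
rows([tgt(KP[1],-29.5,0,100),tgt(KP[1],-29.5,0,5)])
```

```text
[-0.2367, -0.8388, 0.2739, -0.0003, -0.0002, -0.0013]
[-0.2369, -0.8385, 0.6539, -0.0003, -0.0002, -0.0013]
```

Request:
{"op": "move_arm", "data": {
  "deltas": [
    [-0.237, -0.839, 0.28, 0, 0, -0.001, 1],
    [-0.237, -0.839, 0.28, 0, 0, -0.001, 1],
    [-0.237, -0.839, 0.28, 0, 0, -0.001, 1],
    [-0.237, -0.839, 0.28, 0, 0, -0.001, 1],
    [-0.237, -0.839, 0.28, 0, 0, -0.001, 1],
    [-0.237, -0.839, 0.28, 0, 0, -0.001, 1],
    [-0.237, -0.839, 0.28, 0, 0, -0.001, 1]
  ]
}}

```text
time_s: 2.15
eef_pos: [0.4283, -0.1895, 0.0984]
tcp_rot: [-0.024, 1.0, 0.0, -0.001]
wrist_force: [-0.2, 0.3, 0.3]
opening: 0.999
```

Run:
```python
from h import *
from cell import arm
for n in("top","side"):
    c=arm.read_camera(n);cv2.imwrite(f"pics/{n}1.png",c["img"][:,:,::-1])
rows([tgt(KP[1],-29.5,0,100),tgt(KP[1],-29.5,0,5)])
```

```text
[0.0024, -0.0194, -0.0036, -0.0, 0.0, 0.0012]
[0.0025, -0.0194, 0.3764, -0.0, 0.0, 0.0012]
```

View pics/side1.png

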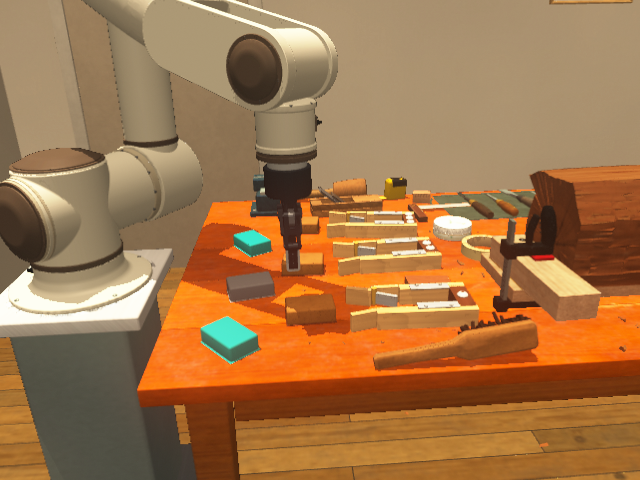

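The side view shows the open gripper above block 1's tail at (291,262), with nothing in its way. I descend and grip lightly.

Request:
{"op": "move_arm", "data": {
  "deltas": [
    [0.002, -0.019, 0.1, 0, 0, 0.001, 1],
    [0.002, -0.019, 0.2, 0, 0, 0.001, 1],
    [0.002, -0.019, 0.3, 0, 0, 0.001, 1],
    [0.002, -0.019, 0.37, 0, 0, 0.001, 1],
    [0.002, -0.019, 0.37, 0, 0, 0.001, 1],
    [0.002, -0.019, 0.37, 0, 0, 0.001, 0.5],
    [0.002, -0.019, 0.37, 0, 0, 0.001, 0.5],
    [0.002, -0.019, 0.37, 0, 0, 0.001, 0.5],
    [0.002, -0.019, 0.37, 0, 0, 0.001, 0.5],
    [0.002, -0.019, 0.37, 0, 0, 0.001, 0.5],
    [0.002, -0.019, 0.37, 0, 0, 0.001, 0.5]
  ],
  "squeeze": 25
}}

```text
time_s: 3.35
eef_pos: [0.4292, -0.1944, 0.0078]
tcp_rot: [-0.024, 1.0, -0.001, 0.001]
wrist_force: [-1.6, 4.1, 7.2]
opening: 0.663
```

Run:
```python
from h import *
from cell import arm
for n in("top","side"):
    c=arm.read_camera(n);cv2.imwrite(f"pics/{n}2.png",c["img"][:,:,::-1])
im=cv2.imread("pics/side2.png")[200:350,240:440];cv2.imwrite("pics/s2.png",cv2.resize(im,None,fx=4,fy=4))
# grip is 29.5 behind block centre; want tail at -145 => block centre -101.5, grip -131
rows([tgt(BP[1],-150,0,6.5),tgt(BP[1],-131,0,6.5)])
```

```text
[-0.2278, -0.0273, 0.0058, -0.0003, 0.0006, 0.0272]
[-0.3035, -0.0338, 0.0059, -0.0003, 0.0006, 0.0272]
```

View pics/s2.png

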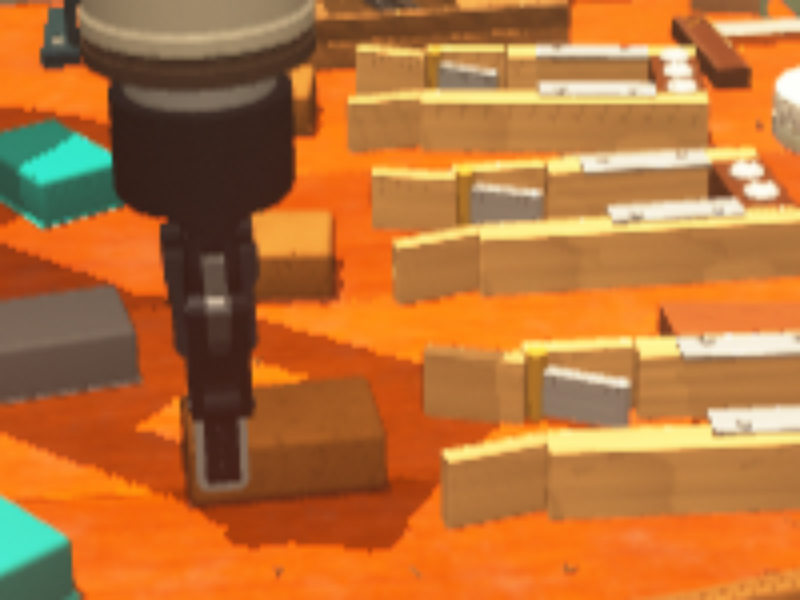

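The crop shows the pads on block 1's sides near its tail, at (225,450) in the crop. I slide the block in line with the bay and bring its nose just into the throat.

Request:
{"op": "move_arm", "data": {
  "deltas": [
    [-0.04, -0.006, 0, 0, 0, 0.006, 0.5],
    [-0.08, -0.012, 0, 0, 0, 0.013, 0.5],
    [-0.12, -0.017, 0, 0, 0, 0.02, 0.5],
    [-0.16, -0.022, 0, 0, 0, 0.027, 0.5],
    [-0.2, -0.025, 0, 0, 0, 0.027, 0.5],
    [-0.23, -0.027, 0, 0, 0, 0.027, 0.5],
    [-0.26, -0.03, 0, 0, 0, 0.027, 0.5],
    [-0.28, -0.032, 0, 0, 0, 0.027, 0.5],
    [-0.3, -0.034, 0, 0, 0, 0.027, 0.5],
    [-0.3, -0.034, 0, 0, 0, 0.027, 0.5]
  ]
}}

```text
time_s: 4.45
eef_pos: [0.505, -0.1996, 0.0078]
tcp_rot: [0.019, 1.0, -0.001, 0.001]
wrist_force: [3.6, 0.7, 6.4]
opening: 0.662
```

Run:
```python
from h import *
from cell import arm
for n in("top","side"):
    c=arm.read_camera(n);cv2.imwrite(f"pics/{n}3.png",c["img"][:,:,::-1])
im=cv2.imread("pics/side3.png")[200:350,280:480];a=cv2.resize(im,None,fx=2,fy=2)
b=cv2.resize(cv2.imread("pics/top3.png")[110:310,350:510],(240,300))
cv2.imwrite("pics/s3.png",cv2.hconcat([a,b]))
```

```text
(no output)
```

View pics/s3.png

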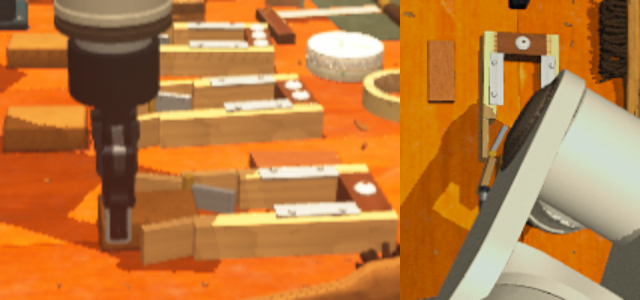

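Block 1's nose is in the mouth and the block is straight. I release it, go up, back, shut and down behind it.

Request:
{"op": "move_arm", "data": {
  "deltas": [
    [0, 0, 0, 0, 0, 0, 1],
    [0, 0, 0, 0, 0, 0, 1],
    [0, 0, 0, 0, 0, 0, 1],
    [0, 0, -0.1, 0, 0, 0, 1],
    [0, 0, -0.2, 0, 0, 0, 1],
    [0.08, -0.01, -0.2, 0, 0, 0, 0],
    [0.17, -0.02, -0.2, 0, 0, 0, 0],
    [0.17, -0.02, -0.2, 0, 0, 0, 0],
    [0.17, -0.02, -0.2, 0, 0, 0, 0],
    [0.17, -0.02, -0.2, 0, 0, 0, 0],
    [0.17, -0.02, -0.2, 0, 0, 0, 0],
    [0.17, -0.02, -0.1, 0, 0, 0, 0],
    [0.17, -0.02, -0.005, 0, 0, 0, 0],
    [0.17, -0.02, -0.005, 0, 0, 0, 0]
  ]
}}

```text
time_s: 5.95
eef_pos: [0.46, -0.2016, 0.005]
tcp_rot: [0.019, 1.0, 0.001, -0.002]
wrist_force: [0.1, -0.5, 0.9]
opening: -0.001
```

Run:
```python
from h import *
from cell import arm
for n in("top","side"):
    c=arm.read_camera(n);cv2.imwrite(f"pics/{n}4.png",c["img"][:,:,::-1])
im=cv2.imread("pics/side4.png")[200:350,280:480];a=cv2.resize(im,None,fx=2,fy=2)
b=cv2.resize(cv2.imread("pics/top4.png")[110:310,350:510],(240,300))
cv2.imwrite("pics/s4.png",cv2.hconcat([a,b]))
rows([tgt(BP[1],-160,-4,6),tgt(BP[1],-14-11,-4,6)])
```

```text
[-0.0598, 0.0039, 0.0073, 0.0001, -0.0002, 0.0002]
[-0.5998, 0.0035, 0.007, 0.0001, -0.0002, 0.0002]
```

View pics/s4.png

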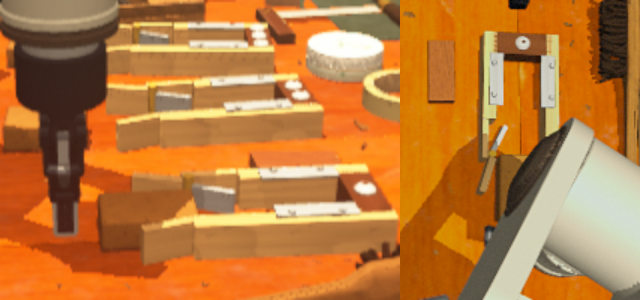

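Request:
{"op": "move_arm", "data": {
  "deltas": [
    [-0.04, 0.003, 0, 0, 0, 0, 0],
    [-0.08, 0.003, 0, 0, 0, 0, 0],
    [-0.12, 0.003, 0, 0, 0, 0, 0],
    [-0.16, 0.003, 0, 0, 0, 0, 0],
    [-0.2, 0.003, 0, 0, 0, 0, 0],
    [-0.24, 0.003, 0, 0, 0, 0, 0],
    [-0.28, 0.003, 0, 0, 0, 0, 0],
    [-0.32, 0.003, 0, 0, 0, 0, 0],
    [-0.36, 0.003, 0, 0, 0, 0, 0],
    [-0.4, 0.003, 0, 0, 0, 0, 0],
    [-0.44, 0.003, 0, 0, 0, 0, 0],
    [-0.48, 0.003, 0, 0, 0, 0, 0],
    [-0.52, 0.003, 0, 0, 0, 0, 0],
    [-0.55, 0.003, 0, 0, 0, 0, 0],
    [-0.56, 0.003, 0, 0, 0, 0, 0],
    [-0.56, 0.003, 0, 0, 0, 0, 0]
  ]
}}

```text
time_s: 7.65
eef_pos: [0.6015, -0.2071, 0.0074]
tcp_rot: [0.019, 1.0, -0.0, 0.0]
wrist_force: [-0.0, -0.0, 0.2]
opening: -0.004
```

Run:
```python
from h import *
from cell import arm
for n in("top","side"):
    c=arm.read_camera(n);cv2.imwrite(f"pics/{n}5.png",c["img"][:,:,::-1])
im=cv2.imread("pics/side5.png")[200:350,320:520];a=cv2.resize(im,None,fx=2,fy=2)
b=cv2.resize(cv2.imread("pics/top5.png")[110:310,350:510],(240,300))
cv2.imwrite("pics/s5.png",cv2.hconcat([a,b]))
rows([tgt(BP[1],-14-11,-4,6)])
```

```text
[-0.0401, 0.0011, 0.0062, -0.0, 0.0002, 0.0001]
```

View pics/s5.png

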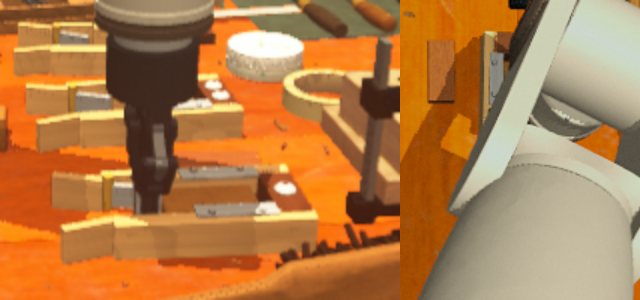

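The block is most of the way in, and the fingers stand at (150,200) between the cheeks. I push the last stretch in fine steps until contact.

Request:
{"op": "move_arm", "data": {
  "deltas": [
    [-0.01, 0.001, 0, 0, 0, 0, 0],
    [-0.02, 0.001, 0, 0, 0, 0, 0],
    [-0.028, 0.001, 0, 0, 0, 0, 0],
    [-0.034, 0.001, 0, 0, 0, 0, 0],
    [-0.038, 0.001, 0, 0, 0, 0, 0],
    [-0.038, 0.001, 0, 0, 0, 0, 0]
  ]
}}

```text
time_s: 8.35
eef_pos: [0.6099, -0.2073, 0.0076]
tcp_rot: [0.019, 1.0, 0.0, -0.001]
wrist_force: [-7.5, -0.1, 5.4]
opening: 0.002
```

Run:
```python
from h import *
from cell import arm
c=arm.read_camera("side");cv2.imwrite(f"pics/side6.png",c["img"][:,:,::-1])
im=cv2.imread("pics/side6.png")[260:340,330:490];a=cv2.resize(im,None,fx=5,fy=5)
cv2.imwrite("pics/s6.png",a)
```

```text
(no output)
```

View pics/s6.png

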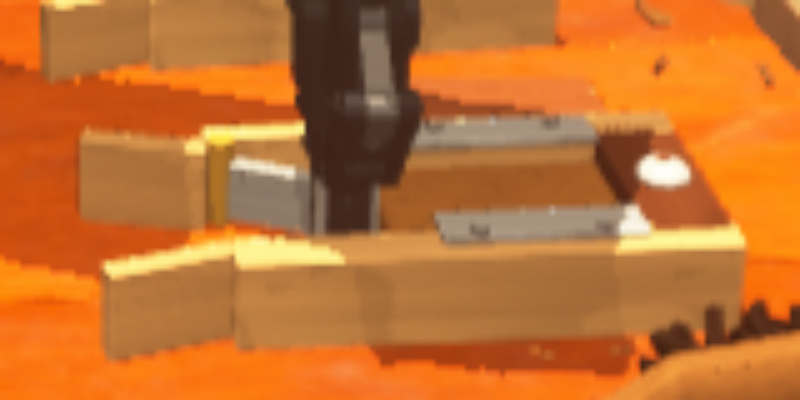

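Request:
{"op": "move_arm", "data": {
  "deltas": [
    [-0.006, 0, 0, 0, 0, 0, 0],
    [-0.012, 0, 0, 0, 0, 0, 0],
    [-0.012, 0, 0, 0, 0, 0, 0]
  ]
}}

```text
time_s: 8.7
eef_pos: [0.61, -0.2073, 0.0075]
tcp_rot: [0.019, 1.0, 0.0, -0.004]
wrist_force: [-37.8, 1.3, 24.0]
opening: -0.003
```

The TCP no longer moves and the force reads 38 N, so the block is against the stop. I back off and look.

Request:
{"op": "move_arm", "data": {
  "deltas": [
    [0.04, 0, 0, 0, 0, 0, 0],
    [0.08, 0, 0, 0, 0, 0, 0],
    [0.16, 0, 0, 0, 0, 0, 0],
    [0.2, 0, -0.2, 0, 0, 0, 0],
    [0.2, 0, -0.4, 0, 0, 0, 0],
    [0.4, 0.2, -0.4, 0, 0, 0, 0.3],
    [0.6, 0.4, -0.4, 0, 0, 0, 1],
    [0.6, 0.6, -0.4, 0, 0, 0, 1],
    [0.6, 0.6, -0.4, 0, 0, 0, 1]
  ]
}}

```text
time_s: 9.6
eef_pos: [0.4677, -0.0499, 0.1078]
tcp_rot: [0.019, 1.0, 0.0, 0.0]
wrist_force: [1.7, -0.9, 0.9]
opening: 0.682
```

Run:
```python
from h import *
from cell import arm
for n in("top","side"):
    c=arm.read_camera(n);cv2.imwrite(f"pics/{n}7.png",c["img"][:,:,::-1])
im=cv2.imread("pics/side7.png")[260:340,330:490];a=cv2.resize(im,(400,200))
b=cv2.resize(cv2.imread("pics/top7.png")[120:250,380:480],(400,520),interpolation=cv2.INTER_CUBIC)
a=cv2.copyMakeBorder(a,0,320,0,0,cv2.BORDER_CONSTANT)
cv2.imwrite("pics/s7.png",cv2.hconcat([a,b]))
rows([tgt(KP[2],-29.5,0,90)])
```

```text
[0.1894, 0.1909, 0.0715, 0.0002, 0.0003, 0.0163]
```

View pics/s7.png

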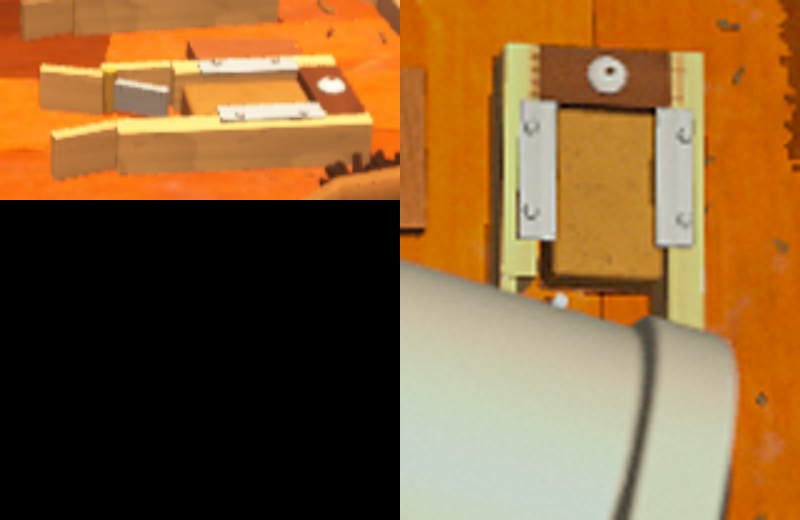

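Block 1 is home, and the catch tip shows behind its tail at (560,300). Now block 2.

Request:
{"op": "move_arm", "data": {
  "deltas": [
    [0.19, 0.191, 0.07, 0, 0, 0.0163, 1],
    [0.19, 0.191, 0.07, 0, 0, 0.0163, 1],
    [0.19, 0.191, 0.07, 0, 0, 0.0163, 1],
    [0.19, 0.191, 0.07, 0, 0, 0.0163, 1],
    [0.19, 0.191, 0.07, 0, 0, 0.0163, 1]
  ]
}}

```text
time_s: 10.2
eef_pos: [0.4244, -0.003, 0.0904]
tcp_rot: [0.045, 0.999, -0.0, 0.0]
wrist_force: [-0.2, -0.4, 0.5]
opening: 1.004
```

Run:
```python
from h import *
rows([tgt(KP[2],-29.5,0,6)])
```

```text
[0.0101, 0.0139, 0.3376, -0.0001, 0.0003, -0.001]
```

Request:
{"op": "move_arm", "data": {
  "deltas": [
    [0.008, 0.013, 0.1, 0, 0, 0, 1],
    [0.008, 0.013, 0.2, 0, 0, 0, 1],
    [0.008, 0.013, 0.3, 0, 0, 0, 1],
    [0.008, 0.013, 0.337, 0, 0, 0, 1],
    [0.008, 0.013, 0.337, 0, 0, 0, 0.5],
    [0.008, 0.013, 0.337, 0, 0, 0, 0.5],
    [0.008, 0.013, 0.337, 0, 0, 0, 0.5],
    [0.008, 0.013, 0.337, 0, 0, 0, 0.5],
    [0.008, 0.013, 0.337, 0, 0, 0, 0.5],
    [0.008, 0.013, 0.337, 0, 0, 0, 0.5]
  ]
}}

```text
time_s: 11.2
eef_pos: [0.4228, 0.0009, 0.0069]
tcp_rot: [0.044, 0.999, -0.0, 0.001]
wrist_force: [-1.2, -0.6, 7.6]
opening: 0.659
```

Run:
```python
from h import *
rows([tgt(BP[2],-160,0,7),tgt(BP[2],-131,0,7)])
```

```text
[-0.198, 0.0556, -0.0, -0.0002, 0.0007, -0.0371]
[-0.3133, 0.0691, 0.0002, -0.0002, 0.0007, -0.0371]
```

Request:
{"op": "move_arm", "data": {
  "deltas": [
    [-0.04, 0.012, 0, 0, 0, -0.007, 0.5],
    [-0.08, 0.024, 0, 0, 0, -0.015, 0.5],
    [-0.12, 0.036, 0, 0, 0, -0.025, 0.5],
    [-0.16, 0.047, 0, 0, 0, -0.035, 0.5],
    [-0.2, 0.056, 0, 0, 0, -0.037, 0.5],
    [-0.23, 0.06, 0, 0, 0, -0.037, 0.5],
    [-0.26, 0.063, 0, 0, 0, -0.037, 0.5],
    [-0.29, 0.066, 0, 0, 0, -0.037, 0.5],
    [-0.31, 0.069, 0, 0, 0, -0.037, 0.5],
    [-0.31, 0.069, 0, 0, 0, -0.037, 0.5]
  ]
}}

```text
time_s: 12.2
eef_pos: [0.5019, 0.0113, 0.0068]
tcp_rot: [-0.014, 1.0, -0.0, 0.001]
wrist_force: [2.7, -0.7, 3.5]
opening: 0.663
```

Run:
```python
from h import *
from cell import arm
for n in("top","side"):
    c=arm.read_camera(n);cv2.imwrite(f"pics/{n}8.png",c["img"][:,:,::-1])
im=cv2.imread("pics/side8.png")[180:330,280:480];a=cv2.resize(im,None,fx=2,fy=2)
b=cv2.resize(cv2.imread("pics/top8.png")[110:310,240:400],(240,300))
cv2.imwrite("pics/s8.png",cv2.hconcat([a,b]))
rows([tgt(BP[2],-131,0,7)])
```

```text
[-0.0021, -0.0008, -0.0007, -0.0001, 0.0008, -0.0001]
```

View pics/s8.png

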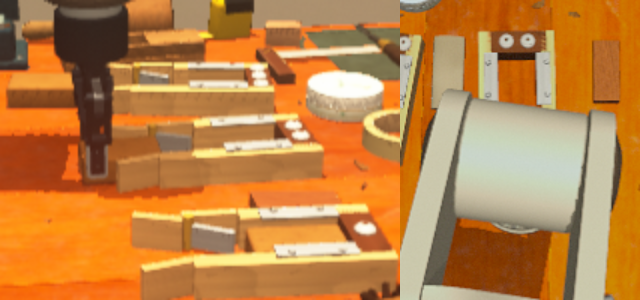

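Block 2 has its nose in the mouth and bay 1 is unchanged. I run the same release, step back and lower sequence.

Request:
{"op": "move_arm", "data": {
  "deltas": [
    [0, 0, 0, 0, 0, 0, 1],
    [0, 0, 0, 0, 0, 0, 1],
    [0, 0, 0, 0, 0, 0, 1],
    [0, 0, -0.1, 0, 0, 0, 1],
    [0, 0, -0.2, 0, 0, 0, 1],
    [0.08, -0.01, -0.2, 0, 0, 0, 0],
    [0.17, -0.016, -0.2, 0, 0, 0, 0],
    [0.17, -0.016, -0.2, 0, 0, 0, 0],
    [0.17, -0.016, -0.2, 0, 0, 0, 0],
    [0.17, -0.016, -0.2, 0, 0, 0, 0],
    [0.17, -0.016, -0.2, 0, 0, 0, 0],
    [0.17, -0.016, -0.1, 0, 0, 0, 0],
    [0.17, -0.016, 0, 0, 0, 0, 0],
    [0.17, -0.016, 0, 0, 0, 0, 0]
  ]
}}

```text
time_s: 13.7
eef_pos: [0.4568, 0.0065, 0.0033]
tcp_rot: [-0.014, 1.0, 0.0, -0.002]
wrist_force: [-0.7, 0.2, 0.0]
opening: -0.002
```

Run:
```python
from h import *
rows([tgt(BP[2],-160,-4,6),tgt(BP[2],-14-11,-4,6)])
```

```text
[-0.0664, -0.0025, -0.0112, 0.0002, -0.0015, -0.0001]
[-0.6064, -0.0023, -0.0138, 0.0002, -0.0015, -0.0001]
```

Request:
{"op": "move_arm", "data": {
  "deltas": [
    [-0.04, -0.002, -0.01, 0, 0, 0, 0],
    [-0.08, -0.002, -0.01, 0, 0, 0, 0],
    [-0.12, -0.002, -0.01, 0, 0, 0, 0],
    [-0.16, -0.002, -0.01, 0, 0, 0, 0],
    [-0.2, -0.002, -0.01, 0, 0, 0, 0],
    [-0.24, -0.002, -0.01, 0, 0, 0, 0],
    [-0.28, -0.002, -0.01, 0, 0, 0, 0],
    [-0.32, -0.002, -0.01, 0, 0, 0, 0],
    [-0.36, -0.002, -0.01, 0, 0, 0, 0],
    [-0.4, -0.002, -0.01, 0, 0, 0, 0],
    [-0.44, -0.002, -0.01, 0, 0, 0, 0],
    [-0.48, -0.002, -0.01, 0, 0, 0, 0],
    [-0.52, -0.002, -0.01, 0, 0, 0, 0],
    [-0.55, -0.002, -0.01, 0, 0, 0, 0],
    [-0.57, -0.002, -0.01, 0, 0, 0, 0],
    [-0.585, -0.002, -0.01, 0, 0, 0, 0],
    [-0.595, -0.002, -0.01, 0, 0, 0, 0],
    [-0.6, -0.002, -0.01, 0, 0, 0, 0],
    [-0.6, -0.002, -0.01, 0, 0, 0, 0]
  ]
}}

```text
time_s: 15.6
eef_pos: [0.6077, 0.0098, 0.0082]
tcp_rot: [-0.014, 1.0, -0.0, -0.001]
wrist_force: [-7.0, -0.0, 3.3]
opening: 0.001
```

Request:
{"op": "move_arm", "data": {
  "deltas": [
    [-0.005, 0, 0, 0, 0, 0, 0],
    [-0.01, 0, 0, 0, 0, 0, 0],
    [-0.01, 0, 0, 0, 0, 0, 0]
  ]
}}

```text
time_s: 15.9
eef_pos: [0.6078, 0.0098, 0.0081]
tcp_rot: [-0.014, 1.0, -0.0, -0.003]
wrist_force: [-31.1, -1.6, 20.3]
opening: 0.0
```

Hard against the stop (31 N). I back off toward block 3.

Request:
{"op": "move_arm", "data": {
  "deltas": [
    [0.04, 0, 0, 0, 0, 0, 0],
    [0.08, 0, 0, 0, 0, 0, 0],
    [0.16, 0, 0, 0, 0, 0, 0],
    [0.2, 0, -0.2, 0, 0, 0, 0],
    [0.2, 0, -0.4, 0, 0, 0, 0],
    [0.4, 0.2, -0.4, 0, 0, 0, 0.3],
    [0.6, 0.4, -0.4, 0, 0, 0, 1],
    [0.7, 0.6, -0.4, 0, 0, 0, 1],
    [0.7, 0.75, -0.4, 0, 0, 0, 1],
    [0.7, 0.75, -0.4, 0, 0, 0, 1],
    [0.7, 0.75, -0.4, 0, 0, 0, 1]
  ]
}}

```text
time_s: 17.0
eef_pos: [0.4292, 0.1952, 0.1086]
tcp_rot: [-0.015, 1.0, 0.0, 0.0]
wrist_force: [0.8, -0.3, -0.5]
opening: 0.988
```

Run:
```python
from h import *
from cell import arm
for n in("top","side"):
    c=arm.read_camera(n);cv2.imwrite(f"pics/{n}9.png",c["img"][:,:,::-1])
im=cv2.imread("pics/side9.png")[220:340,320:480];a=cv2.resize(im,(400,300))
b=cv2.resize(cv2.imread("pics/top9.png")[120:250,280:380],(400,520),interpolation=cv2.INTER_CUBIC)
a=cv2.copyMakeBorder(a,0,220,0,0,cv2.BORDER_CONSTANT)
cv2.imwrite("pics/s9.png",cv2.hconcat([a,b]))
rows([tgt(KP[3],-29.5,0,90)])
```

```text
[0.0096, 0.1548, 0.0736, -0.0, 0.0002, 0.0486]
```

View pics/s9.png

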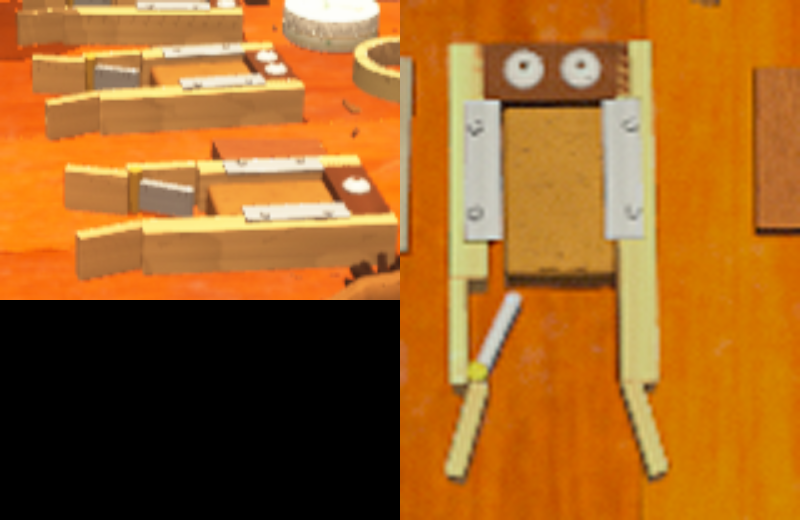

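Block 2 is home against the stop, with catch 2 fully out behind its tail, tip at (514,298). Now block 3.

Request:
{"op": "move_arm", "data": {
  "deltas": [
    [0.01, 0.157, 0.07, 0, 0, 0.0486, 1],
    [0.01, 0.157, 0.07, 0, 0, 0.0486, 1],
    [0.01, 0.157, 0.07, 0, 0, 0.0486, 1],
    [0.01, 0.157, 0.07, 0, 0, 0.0486, 1],
    [0.01, 0.157, 0.07, 0, 0, 0.0486, 1]
  ]
}}

```text
time_s: 17.6
eef_pos: [0.4277, 0.2308, 0.0912]
tcp_rot: [0.063, 0.998, -0.0, 0.0]
wrist_force: [-0.4, -0.1, 0.3]
opening: 1.003
```

Run:
```python
from h import *
rows([tgt(KP[3],-29.5,0,6)])
```

```text
[0.0033, 0.0021, 0.3407, 0.0, 0.0002, -0.0004]
```

Request:
{"op": "move_arm", "data": {
  "deltas": [
    [0.003, 0.002, 0.1, 0, 0, 0, 1],
    [0.003, 0.002, 0.2, 0, 0, 0, 1],
    [0.003, 0.002, 0.3, 0, 0, 0, 1],
    [0.003, 0.002, 0.338, 0, 0, 0, 1],
    [0.003, 0.002, 0.338, 0, 0, 0, 0.5],
    [0.003, 0.002, 0.338, 0, 0, 0, 0.5],
    [0.003, 0.002, 0.338, 0, 0, 0, 0.5],
    [0.003, 0.002, 0.338, 0, 0, 0, 0.5],
    [0.003, 0.002, 0.338, 0, 0, 0, 0.5],
    [0.003, 0.002, 0.338, 0, 0, 0, 0.5]
  ]
}}

```text
time_s: 18.6
eef_pos: [0.4273, 0.2325, 0.0076]
tcp_rot: [0.063, 0.998, 0.0, 0.001]
wrist_force: [-1.0, -1.6, 8.6]
opening: 0.667
```

Run:
```python
from h import *
rows([tgt(BP[3],-160,0,7),tgt(BP[3],-131,0,7)])
```

```text
[-0.1902, -0.0038, 0.0029, 0.0002, 0.0006, 0.0022]
[-0.3062, -0.0047, 0.0031, 0.0002, 0.0006, 0.0022]
```

Request:
{"op": "move_arm", "data": {
  "deltas": [
    [-0.04, -0.001, 0, 0, 0, 0.001, 0.5],
    [-0.08, -0.002, 0, 0, 0, 0.002, 0.5],
    [-0.12, -0.003, 0, 0, 0, 0.002, 0.5],
    [-0.16, -0.004, 0, 0, 0, 0.002, 0.5],
    [-0.2, -0.004, 0, 0, 0, 0.002, 0.5],
    [-0.23, -0.005, 0, 0, 0, 0.002, 0.5],
    [-0.26, -0.005, 0, 0, 0, 0.002, 0.5],
    [-0.29, -0.005, 0, 0, 0, 0.002, 0.5],
    [-0.305, -0.005, 0, 0, 0, 0.002, 0.5],
    [-0.305, -0.005, 0, 0, 0, 0.002, 0.5]
  ]
}}

```text
time_s: 19.6
eef_pos: [0.5031, 0.2217, 0.0076]
tcp_rot: [0.066, 0.998, 0.0, 0.001]
wrist_force: [1.6, 0.4, 4.5]
opening: 0.659
```

Run:
```python
from h import *
from cell import arm
for n in("top","side"):
    c=arm.read_camera(n);cv2.imwrite(f"pics/{n}10.png",c["img"][:,:,::-1])
im=cv2.imread("pics/side10.png")[180:330,260:460];a=cv2.resize(im,None,fx=2,fy=2)
b=cv2.resize(cv2.imread("pics/top10.png")[110:310,140:300],(240,300))
cv2.imwrite("pics/s10.png",cv2.hconcat([a,b]))
rows([tgt(BP[3],-131,0,7)])
```

```text
[-0.0001, 0.0003, 0.0026, 0.0002, 0.0008, 0.0002]
```

View pics/s10.png

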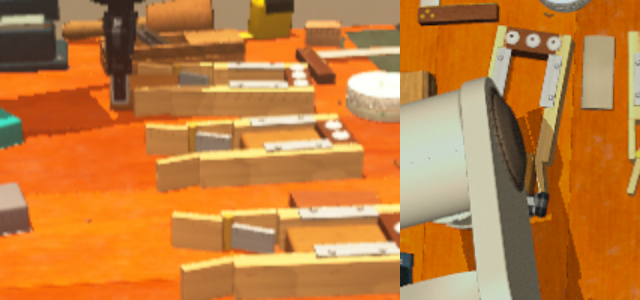

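Block 3 is at its mouth, with the gripper at (120,90).

Request:
{"op": "move_arm", "data": {
  "deltas": [
    [0, 0, 0, 0, 0, 0, 1],
    [0, 0, 0, 0, 0, 0, 1],
    [0, 0, 0, 0, 0, 0, 1],
    [0, 0, -0.1, 0, 0, 0, 1],
    [0, 0, -0.2, 0, 0, 0, 1],
    [0.08, -0.01, -0.2, 0, 0, 0, 0],
    [0.17, -0.016, -0.2, 0, 0, 0, 0],
    [0.17, -0.016, -0.2, 0, 0, 0, 0],
    [0.17, -0.016, -0.2, 0, 0, 0, 0],
    [0.17, -0.016, -0.2, 0, 0, 0, 0],
    [0.17, -0.016, -0.2, 0, 0, 0, 0],
    [0.17, -0.016, -0.1, 0, 0, 0, 0],
    [0.17, -0.016, 0, 0, 0, 0, 0],
    [0.17, -0.016, 0, 0, 0, 0, 0]
  ]
}}

```text
time_s: 21.1
eef_pos: [0.458, 0.2225, 0.0036]
tcp_rot: [0.066, 0.998, -0.001, -0.002]
wrist_force: [-0.3, 0.3, 0.2]
opening: 0.001
```

Run:
```python
from h import *
rows([tgt(BP[3],-160,-4,6),tgt(BP[3],-14-11,-4,6)])
```

```text
[-0.0633, 0.0049, -0.01, -0.0007, -0.0014, 0.0]
[-0.6033, 0.0049, -0.0124, -0.0007, -0.0014, 0.0]
```

Request:
{"op": "move_arm", "data": {
  "deltas": [
    [-0.04, 0.004, -0.01, 0, 0, 0, 0],
    [-0.08, 0.004, -0.01, 0, 0, 0, 0],
    [-0.12, 0.004, -0.01, 0, 0, 0, 0],
    [-0.16, 0.004, -0.01, 0, 0, 0, 0],
    [-0.2, 0.004, -0.01, 0, 0, 0, 0],
    [-0.24, 0.004, -0.01, 0, 0, 0, 0],
    [-0.28, 0.004, -0.01, 0, 0, 0, 0],
    [-0.32, 0.004, -0.01, 0, 0, 0, 0],
    [-0.36, 0.004, -0.01, 0, 0, 0, 0],
    [-0.4, 0.004, -0.01, 0, 0, 0, 0],
    [-0.44, 0.004, -0.01, 0, 0, 0, 0],
    [-0.48, 0.004, -0.01, 0, 0, 0, 0],
    [-0.52, 0.004, -0.01, 0, 0, 0, 0],
    [-0.55, 0.004, -0.01, 0, 0, 0, 0],
    [-0.57, 0.004, -0.01, 0, 0, 0, 0],
    [-0.585, 0.004, -0.01, 0, 0, 0, 0],
    [-0.595, 0.004, -0.01, 0, 0, 0, 0],
    [-0.6, 0.004, -0.01, 0, 0, 0, 0],
    [-0.6, 0.004, -0.01, 0, 0, 0, 0]
  ]
}}

```text
time_s: 23.0
eef_pos: [0.6061, 0.2049, 0.0086]
tcp_rot: [0.066, 0.998, -0.0, -0.002]
wrist_force: [-21.4, 1.4, 11.7]
opening: 0.0
```

Already hard against the stop (21 N). I back off, rise and look.

Request:
{"op": "move_arm", "data": {
  "deltas": [
    [0.04, 0, 0, 0, 0, 0, 0],
    [0.08, 0, 0, 0, 0, 0, 0],
    [0.16, 0, 0, 0, 0, 0, 0],
    [0.2, 0, -0.2, 0, 0, 0, 0],
    [0.2, 0, -0.4, 0, 0, 0, 0],
    [0.4, 0.2, -0.6, 0, 0, 0, 0],
    [0.6, 0.4, -0.7, 0, 0, 0, 0],
    [0.8, 0.6, -0.7, 0, 0, 0, 0],
    [0.8, 0.8, -0.7, 0, 0, 0, 0],
    [0.8, 0.9, -0.7, 0, 0, 0, 0],
    [0.8, 0.9, -0.7, 0, 0, 0, 0],
    [0.8, 0.9, -0.7, 0, 0, 0, 0]
  ]
}}

```text
time_s: 24.2
eef_pos: [0.4375, 0.4579, 0.184]
tcp_rot: [0.064, 0.998, 0.001, 0.0]
wrist_force: [-0.2, -0.4, -0.4]
opening: -0.001
```

Run:
```python
from h import *
from cell import arm
for n in("top","side"):
    c=arm.read_camera(n);cv2.imwrite(f"pics/{n}11.png",c["img"][:,:,::-1])
im=cv2.imread("pics/top11.png")[115:260,170:470]
cv2.imwrite("pics/s11.png",cv2.resize(im,(800,387),interpolation=cv2.INTER_CUBIC))
print(arm.observe()["wrist_force"])
```

```text
[-0.11896089 -0.4974548  -0.52153748]
```

View pics/s11.png

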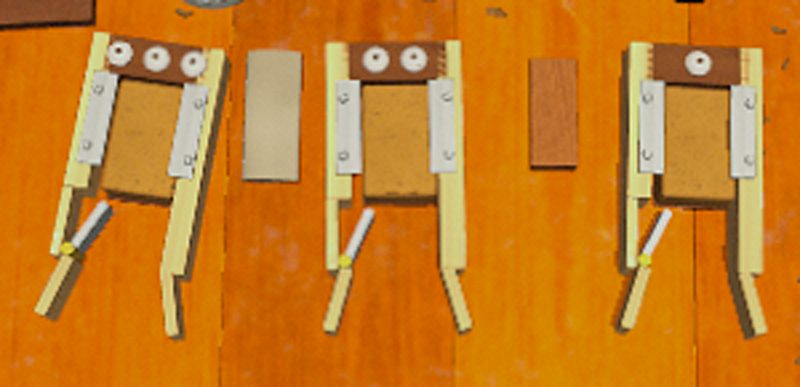

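View pics/side11.png

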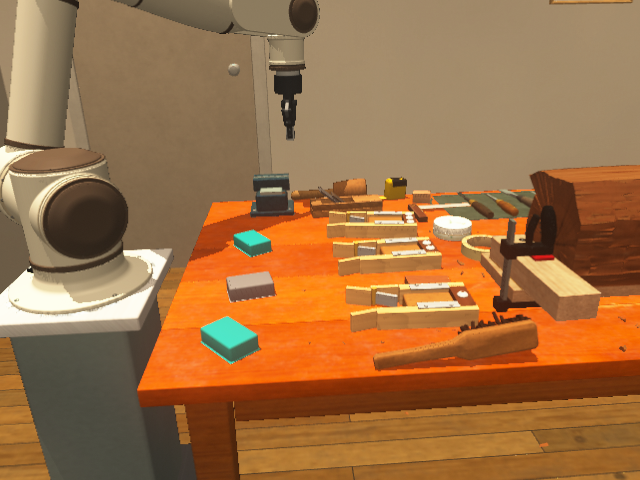

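All three blocks are home by eye, with catch tips at (105,207), (370,212) and (668,212) in the crop. I compare the catches and bystanders with the first picture numerically.

Run:
```python
from h import *
a=cv2.imread("pics/top0.png")[115:260,170:470];b=cv2.imread("pics/top11.png")[115:260,170:470]
d=cv2.convertScaleAbs(cv2.absdiff(a,b),alpha=3)
cv2.imwrite("pics/diff.png",cv2.resize(d,(800,387)))
```

```text
(no output)
```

View pics/diff.png

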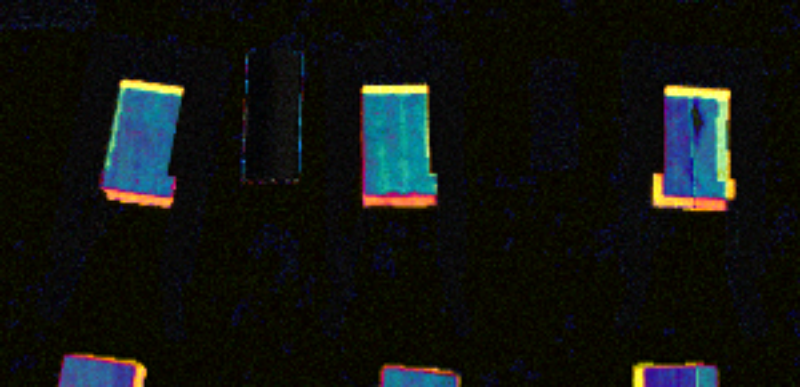

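The catches look exactly as at the start, so they are sprung out. The scrap hasn't moved, and the stone has shifted by less than a pixel. I hand in.

```bash
python3 -c "
from cell import arm
print(arm.finish_job())"
```

```text
the job is handed in; nothing more can be done
None
```

I slid the three cork blocks home in order: bay 1, then 2, then 3. Each time I gripped the block near its tail to straighten it and bring its nose into the mouth. Then I pushed it with shut fingers until it met the back stop, at wrist forces of about 38, 31 and 21 N. The job was handed in after about 24 s of robot time.

- **Last checks:** the final top picture shows each block against its stop. A difference image against the first picture shows all three catches back in their sprung-out position behind the tails. I did not measure the blocks' final positions in the bay frames.
- **Bystanders:** the offcut shows no change. The slip stone's outline differs by less than a pixel, well under the 20 mm limit. I never approached the grey and turquoise look-alikes, and they look unmoved in the side view.
- **Robot:** the arm stood clear of the bench with no contact force when I handed in. No check failed or disagreed, and the system gave no verdict.

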